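# Seat the tube rack on the heater's locating pins

### The job

The orange tube rack plate sits askew on the block heater, riding up on the two locating pins under it. With the fingertips, nudge it sideways by its edges until its two holes drop over the pins and it lies flat and fully down on the heater deck. Do not lift the rack, do not touch the tubes standing in it, leave everything else on the bench where it is, and take the hand away at the end.

Things in the scene. Friction and masses are not known exactly. Their poses are not given: they have to be found in the camera images.
- heater: fixed block heater, white case 190 x 230 mm; flat dark deck 170 x 210 mm, its top 50 mm above the bench. Origin: centre of its underside; z up, x away from its display and buttons (which roughly face the robot), y left. White corner marks on the deck lie just outside the outline of the seated rack, which is centred on the deck
- rack: loose orange plate 110 (x) x 150 (y) x 14 mm, about 0.25 kg, tubes in its middle. Origin: centre of its underside, z up. Seated, its axes match the heater's and its origin is on the deck's centre, 50 mm above the heater's origin. At the start: shifted 14 to 26 mm to the heater's -x, up to 20 mm either way in y, turned up to 0.14 rad; +x edge on the deck, -x edge raised 10 to 14 mm by the pins
- tubes: the seven capped tubes fixed in the rack, 12 mm wide, tops 21 mm above the rack's upper face, within x = -28 to +34 mm and y = -47 to +47 mm of the rack's frame; same origin and axes as the rack. Not to be touched.
- pin_left (a point): foot, on the deck's surface, of the steel pin at x = -41, y = +58 mm of the heater's frame. Both pins are 9 mm thick and 8 mm high, the upper 4 mm a cone that narrows to 3 mm; at the start both are hidden under the rack
- pin_right (a point): foot, on the deck's surface, of the like pin at x = -41, y = -58 mm of the heater's frame
- hole_left (a point): centre, at the level of the underside, of the rack's 12 mm through hole at its x = -41, y = +58 mm (ringed in white on top); belongs over pin_left. The rack slides on the pin tips at a push of a few newtons and drops when each hole is within about 3 mm of its pin
- hole_right (a point): the same for the hole at the rack's x = -41, y = -58 mm; belongs over pin_right
- vial_a: loose amber vial with a blue cap, 26 mm wide, 48 mm high, on the bench just beyond the heater's +x side; origin under its centre; leave alone
- vial_b: the same with a yellow cap
- tip_box: loose pipette-tip box, blue below, pale above, 85 x 124 x 68 mm; origin under its centre; leave alone
- spare_rack: loose red rack 90 x 150 x 26 mm with four tubes, 46 mm high in all; origin under its centre; leave alone
- buffer: loose white bottle, 60 mm wide, 100 mm high; origin under its centre; leave alone
- marker: loose pen, 130 x 12 x 12 mm, along its x; origin under its centre; leave alone
There are look-alikes about, which are no part of the job. Of the things like the rack, leave any that is green or turquoise; of the rest the smaller one is meant.

How it is judged:
By the outcome, as a careful person would: the job done as asked, in the order asked, and still so for the second after the job is handed in, with the robot touching nothing.
It also fails if it takes over 61 s, if anything falls off the work surface, if the arm or the gripper's body presses on something with over 40 N, if the wrist force passes 120 N, or if a joint passes its speed limit or range.

### The arm

A 7-joint arm with a two-finger parallel gripper is mounted at the origin on the work surface. World frame = base frame: x ahead of the robot, y to its left, z up, the work surface at z = 0. Lengths are in mm, angles in rad, forces in N, time in s.
With the tool pointing down it reaches from about 400 to 875 mm from the base axis. Payload 19.3 kg.
Tool frame: the origin (TCP) lies at the very end of the fingers, on their centre line; the grasp point (between the pads) lies 19 mm behind it (grip_point_offset is the z of the grasp point in the tool frame, in mm); z points along the fingers, x is the direction in which the jaws open and shut, and the axes are right-handed (so a half turn about z gives the same grasp; the last joint's range is limited). The gripper opens to 85 mm and grips with 20 to 120 N. Pads are 22 mm wide; open, the fingers measure 114 mm over their backs; the gripper's body (76 mm by 85 mm) begins 54 mm behind the grasp point. The pads swing forward as they close: fully open they stand 13 mm farther back than shut.
Start: joints at [-0.07, 0.521, -0.036, 1.599, 0.021, 1.021, -0.113], TCP at [624.992, -0.025, 231.291] pointing down, gripper open.
Joint ranges: [-2.91, 2.91], [-0.3, 2.13], [-1.5, 1.42], [0.17, 2.43], [-1.26, 4.41], [0.16, 1.93], [-2.52, 2.52]. Speed limits (rad/s): [1.89, 1.89, 2.39, 2.39, 3.01, 3.01, 3.01].

### API

Orientations are given as a 3x3 rotation matrix whose columns are the frame's x, y, z axes.
In Python, from workcell import movep, movel, goto_joints, open_gripper, clamp, wait, inverse_kinematics, read_state, camera, PlanningError, finish_job, grip_point_offset gives the robot as it stands. Calls block until the motion is done:
- movep(position, orientation): joint-space move of the TCP to a pose.
- movel(position, frame=None, max_speed=150, guard=None): straight line of the TCP; frame=None keeps the orientation; max_speed is the mean speed in mm/s. With guard (N) it stops when the force on the tool has changed by that much, and returns True; else False.
- goto_joints(angles): joint-space move.
- open_gripper() and clamp(): open the fingers fully, or close them until they stop; the grip force is fixed at half the most.
- wait(seconds).
- inverse_kinematics(position, orientation): joint angles nearest the present ones, or None.
- read_state(): the state.
- camera(name): name is "scene" or "side" or "wrist"; returns a dict with "image" (400x640x3 uint8, blue, green, red), "range_z" (400x640 float32, mm along the optical axis (not along the pixel's ray), 0 where there is no reading), "fx", "fy", "cx", "cy" (pixels), "cam_to_world" (4x4, takes a point from camera to world coordinates). Camera axes: x right, y up, looking along -z (the intrinsics and any distortion apply to the point x, -y, -z); pixel columns grow to the right and rows downward; lengths in mm; the calibration is good to about 2 mm. A picture is of the moment at which its call begins.
A pose or a line that the arm cannot do raises PlanningError and nothing moves.
- finish_job(): hands the job in, once; it reports no verdict.
The state is a dict: "time": time; "qpos": joint angles; "qvel": joint speeds; "joint_efforts": joint torques, N m; "eef_pos": TCP position; "tool_rot": TCP orientation; "ft_force": force on the tool from outside, world axes, zero at the start; "torque": the same for the moment, N m; "finger_gap": finger opening in mm.
Only numpy, scipy, OpenCV 4.12 (cv2) and the standard library are available. Lean on these libraries where they do the work, as an engineer would, in place of code of your own. Each camera call takes 0.05 s, during which the arm holds its last target.

## Working session

There is one attempt and no reset: what is moved stays moved. The work goes in short steps, each a Python script; the robot and the scene stay as the last script left them, time stands still between calls to the robot, and variables do not carry over. Pictures are saved under pics/ and viewed, and the job is handed in when it is done.

```bash
ls; mkdir -p pics; python3 - <<'E'
from workcell import *
import cv2,numpy as np,pickle
for n in ["scene","side","wrist"]:
    c=camera(n); cv2.imwrite(f"pics/{n}0.png",c["image"]); pickle.dump(c,open(f"{n}0.pkl","wb"))
    print(n,c["fx"],c["fy"],c["cx"],c["cy"],np.round(c["cam_to_world"],3).tolist(),[k for k in c])
s=read_state();print(s["time"],s["ft_force"],s["finger_gap"],s["tool_rot"])
E
```

```text
pics
scene 368.23645226227137 368.23645226227137 317.5513422460319 204.28707739823955 [[-0.302, -0.737, 0.605, 1138.291], [0.953, -0.226, 0.201, 200.204], [-0.011, 0.637, 0.771, 848.407], [0.0, 0.0, 0.0, 1.0]] ['image', 'range_z', 'fx', 'fy', 'cx', 'cy', 'cam_to_world']
side 483.0710178567025 483.0710178567025 314.35824855326155 198.826621767201 [[0.965, 0.174, -0.198, 274.921], [-0.264, 0.622, -0.738, -1147.488], [-0.005, 0.764, 0.646, 1077.223], [0.0, 0.0, 0.0, 1.0]] ['image', 'range_z', 'fx', 'fy', 'cx', 'cy', 'cam_to_world']
wrist 288.9939835944602 288.9939835944602 318.29192894877343 202.70788336708463 [[1.0, -0.0, 0.001, 625.356], [-0.0, 0.95, 0.313, 80.748], [-0.001, -0.313, 0.95, 373.809], [0.0, 0.0, 0.0, 1.0]] ['image', 'range_z', 'fx', 'fy', 'cx', 'cy', 'cam_to_world']
0.15 [-0.49500934  0.47617815  0.0478075 ] 85.47245315356487 [[ 9.99999667e-01 -4.44493608e-05 -8.15114142e-04]
 [-4.44850004e-05 -9.99999998e-01 -4.37054004e-05]
 [-8.15112197e-04  4.37416462e-05 -9.99999667e-01]]
```

View pics/scene0.png

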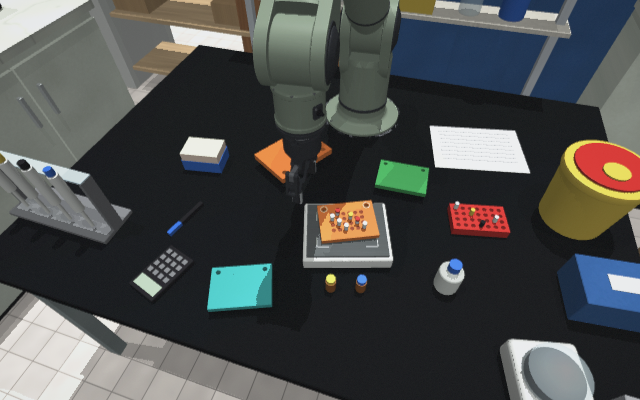

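View pics/side0.png

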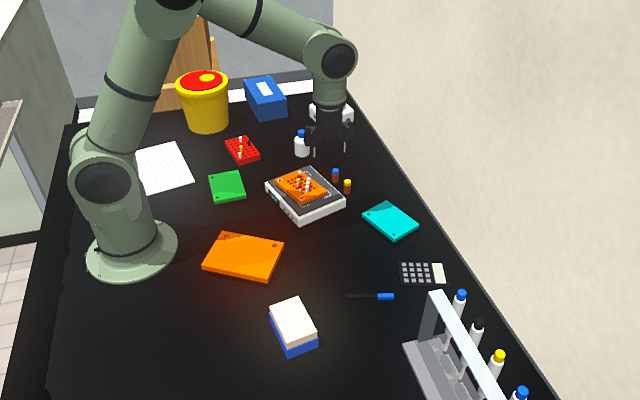

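View pics/wrist0.png

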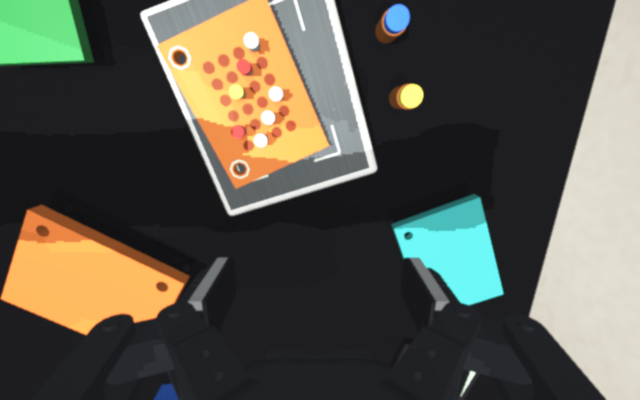

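```bash
cat > h.py <<'E'
import numpy as np,cv2,pickle
def ray(c,px):
    px=np.asarray(px,float).reshape(-1,2)
    d=np.stack([(px[:,0]-c["cx"])/c["fx"],-(px[:,1]-c["cy"])/c["fy"],-np.ones(len(px))],1)
    M=c["cam_to_world"]; return M[:3,3],d@M[:3,:3].T
def onplane(c,px,z):
    o,d=ray(c,px); t=(z-o[2])/d[:,2]; return o+d*t[:,None]
def depthpt(c,px):
    o,d=ray(c,px); px=np.asarray(px).reshape(-1,2).astype(int)
    return o+d*c["range_z"][px[:,1],px[:,0]][:,None]
def cloud(c):
    v,u=np.mgrid[0:400,0:640]; return depthpt(c,np.stack([u,v],-1)).reshape(400,640,3)
def proj(c,P):
    M=c["cam_to_world"]; q=(np.atleast_2d(P)-M[:3,3])@M[:3,:3]
    return np.stack([c["cx"]+c["fx"]*q[:,0]/-q[:,2],c["cy"]-c["fy"]*q[:,1]/-q[:,2]],1)
E
python3 - <<'E'
from h import *
from workcell import *
c=pickle.load(open("wrist0.pkl","rb"))
for p in [(232,213),(374,170),(142,14),(240,169),(180,57),(396,18),(408,96),(230,130),(320,165)]:
    print(p,depthpt(c,p).round(1))
p=[595,100,240]
movel(p,max_speed=200)
c=camera("wrist");cv2.imwrite("pics/w1.png",c["image"]);pickle.dump(c,open("w1.pkl","wb"))
print(read_state()["time"])
E
```

```text
(232, 213) [[519.6 -41.6  43.1]]
(374, 170) [[689.7  11.5  42.5]]
(142, 14) [[450.1 168.7  43.2]]
(240, 169) [[535.7  14.1  49.1]]
(180, 57) [[484.9 129.2  49.9]]
(396, 18) [[701.  163.8  48.3]]
(408, 96) [[720.   92.2  47.5]]
(230, 130) [[535.5  59.   72.7]]
(320, 165) [[626.8  19.2  51.7]]
0.875
```

View pics/w1.png

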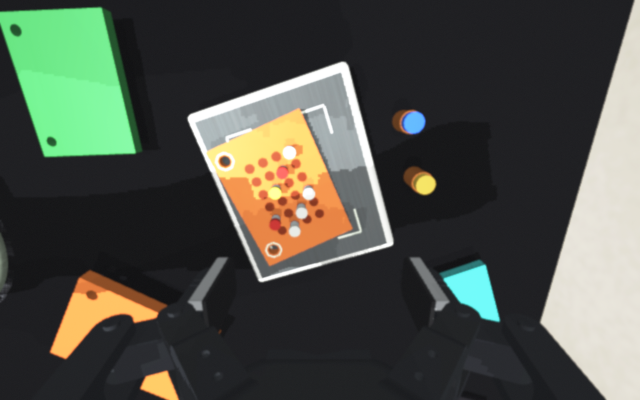

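```bash
cat > see.py <<'E'
from h import *
def orange(c):
    h=cv2.cvtColor(c["image"],cv2.COLOR_BGR2HSV)
    m=cv2.inRange(h,(5,110,90),(24,255,255))
    return m
def biggest(m,near):
    n,l,s,ce=cv2.connectedComponentsWithStats(m)
    return (l==l[near[1],near[0]]).astype(np.uint8)*255
E
python3 - <<'E'
from see import *
c=pickle.load(open("w1.pkl","rb")); X=cloud(c)
im=c["image"]; h=cv2.cvtColor(im,cv2.COLOR_BGR2HSV)
# heater hull: white/grey object region = all with depth z>30 within the area
near=(X[...,2]>38)&(X[...,0]>420)&(X[...,0]<720)&(X[...,1]>-80)&(X[...,1]<220)
m=near.astype(np.uint8)*255; m[:, :150]=0; m[:,398:]=0; m[290:]=0
# white frame
w=cv2.inRange(h,(0,0,170),(180,60,255)); w[:60]=0;w[285:]=0;w[:,:180]=0;w[:,400:]=0
w=cv2.morphologyEx(w,cv2.MORPH_CLOSE,np.ones((3,3)))
cs,_=cv2.findContours(w,cv2.RETR_EXTERNAL,cv2.CHAIN_APPROX_NONE)
cs=max(cs,key=cv2.contourArea); print(cv2.contourArea(cs),cv2.boundingRect(cs))
hull=cv2.convexHull(cs); q=cv2.approxPolyDP(hull,8,True).reshape(-1,2);print("quad",q.tolist())
for z in (43,50): 
    P=onplane(c,hull.reshape(-1,2),z)[:,:2].astype(np.float32); print(z,cv2.minAreaRect(P))
# depth at frame pixels
fm=cv2.drawContours(np.zeros((400,640),np.uint8),[cs],-1,255,-1)
mm=(w>0)&(cv2.erode(fm,np.ones((3,3)))>0); print("white z pct",np.percentile(X[...,2][mm],[5,25,50,75,95]))
dk=[(360,150),(340,110),(375,235),(240,125),(375,200)]; print(depthpt(c,dk).round(1))
o=orange(c); o[:90]=0;o[290:]=0;o[:,:195]=0;o[:,370:]=0
o=cv2.morphologyEx(o,cv2.MORPH_OPEN,np.ones((3,3)))
cv2.imwrite("pics/m1.png",np.hstack([o[60:300,180:400],w[60:300,180:400]]))
pts=X[(cv2.erode(o,np.ones((3,3)))>0)]; 
A=np.c_[pts[:,:2],np.ones(len(pts))]; good=np.ones(len(pts),bool)
for i in range(8):
    s,*_=np.linalg.lstsq(A[good],pts[good,2],rcond=None); r=pts[:,2]-A@s; good=abs(r)<2.5
print("plane",s,good.mean(),r[good].std())
E
```

```text
28408.5 (188, 62, 205, 220)
quad [[344, 62], [392, 244], [260, 281], [188, 116]]
43 ((569.89208984375, 91.11181640625), (188.36343383789062, 228.44937133789062), 17.587156295776367)
50 ((570.4215087890625, 92.94758605957031), (184.4847869873047, 223.74525451660156), 17.5871524810791)
white z pct [42.95750521 44.44022305 49.904717   50.794821   87.65098559]
[[643.1 133.8  50.5]
 [619.4 177.3  49.1]
 [666.8  27.6  50.5]
 [508.3 161.5  50.2]
 [663.8  74.   51.1]]
plane [-8.84070427e-02 -2.87155793e-02  1.21682202e+02] 0.9908628267406894 0.7240898063126853
```

View pics/m1.png

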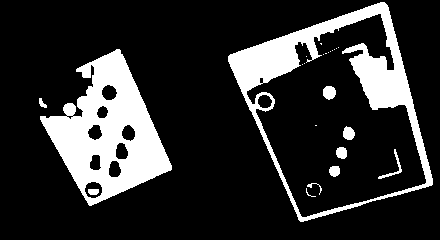

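```bash
cat >> see.py <<'E'
def rackpose(c,roi,thr=90,dbg=None,lo=50,hi=100):
    """roi: u0,v0,u1,v1. returns plane, corners, rect centre on top plane"""
    X=cloud(c); h=cv2.cvtColor(c["image"],cv2.COLOR_BGR2HSV)
    o=cv2.inRange(h,(4,95,80),(32,255,255)); k=np.zeros_like(o); u0,v0,u1,v1=roi; k[v0:v1,u0:u1]=255; o&=k
    o=cv2.morphologyEx(o,cv2.MORPH_OPEN,np.ones((3,3)))
    n,l,s,_=cv2.connectedComponentsWithStats(o); i=1+np.argmax(s[1:,4]); o=(l==i).astype(np.uint8)*255
    pts=X[cv2.erode(o,np.ones((3,3)))>0]; A=np.c_[pts[:,:2],np.ones(len(pts))]; g=abs(pts[:,2]-np.median(pts[:,2]))<12
    for _ in range(8):
        s,*_=np.linalg.lstsq(A[g],pts[g,2],rcond=None); r=pts[:,2]-A@s; g=abs(r)<2.5
    top=o.copy(); R=abs(X[...,2]-(X[...,0]*s[0]+X[...,1]*s[1]+s[2])); 
    cs,_=cv2.findContours(top,cv2.RETR_EXTERNAL,cv2.CHAIN_APPROX_NONE)
    hull=cv2.convexHull(max(cs,key=cv2.contourArea)).reshape(-1,2)
    # cast hull onto plane
    N=np.array([-s[0],-s[1],1.]); O,d=ray(c,hull); t=(s[2]-O@N)/(d@N); P=O+d*t[:,None]
    N/=np.linalg.norm(N)
    if dbg: 
        im=c["image"].copy(); cv2.polylines(im,[hull.reshape(-1,1,2)],True,(255,0,0),1); cv2.imwrite(dbg,cv2.resize(im[v0:v1,u0:u1],None,fx=3,fy=3))
    return s,N,P
def inplane(N,P,yaw0):
    """frame in the rack's top plane, x near heater x"""
    x=np.array([np.cos(yaw0),np.sin(yaw0),0]); x-=N*(x@N); x/=np.linalg.norm(x); y=np.cross(N,x)
    o=P.mean(0); q=np.stack([(P-o)@x,(P-o)@y],1).astype(np.float32)
    (cx,cy),(w,hh),a=cv2.minAreaRect(q)
    a=(a+45)%90-45 if True else a
    ang=np.radians(a); return o+cx*x+cy*y,ang,(w,hh),x*np.cos(ang)+y*np.sin(ang)
E
python3 - <<'E'
from see import *
c=pickle.load(open("w1.pkl","rb"))
s,N,P=rackpose(c,(195,95,365,285),dbg="pics/d1.png")
yaw0=np.radians(17.587)
C,a,sz,xa=inplane(N,P,yaw0); print("plane",s,"top centre",C,"rel yaw",a,"size",sz)
h=cv2.cvtColor(c["image"],cv2.COLOR_BGR2HSV)
H=np.array([569.9,91.1,0]); Rz=np.array([[np.cos(yaw0),-np.sin(yaw0),0],[np.sin(yaw0),np.cos(yaw0),0],[0,0,1]])
b=C-14*N; print("origin in heater",(b-H)@Rz)
# ring holes
for r in [(224,161),(273,250)]:
    O,d=ray(c,r); n=np.array([-s[0],-s[1],1]); t=(s[2]-O@n)/(d@n); p=(O+d*t[:,None])[0]; print("ring",p,(p-14*N-H)@Rz)
ya=np.cross(N,xa)
for sy in(1,-1): print("hole pred",(C-14*N-41*xa+sy*58*ya-H)@Rz)
E
```

```text
plane [-8.79890864e-02 -2.90445111e-02  1.21467978e+02] top centre [555.74959814  88.69245855  69.99204963] rel yaw 0.11023768341787105 size (111.62692260742188, 151.06509399414062)
origin in heater [-15.50804842   1.9652394   56.05176503]
ring [494.24553425 125.4791003   74.335286  ] [-63.02214953  55.61612086  60.39500139]
ring [541.39147436  18.5359295   73.29306992] [-50.39311129 -60.57376184  59.35278531]
hole pred [-62.43901349  55.10733582  60.34153253]
hole pred [-49.73175213 -60.18976767  59.29108618]
```

View pics/d1.png

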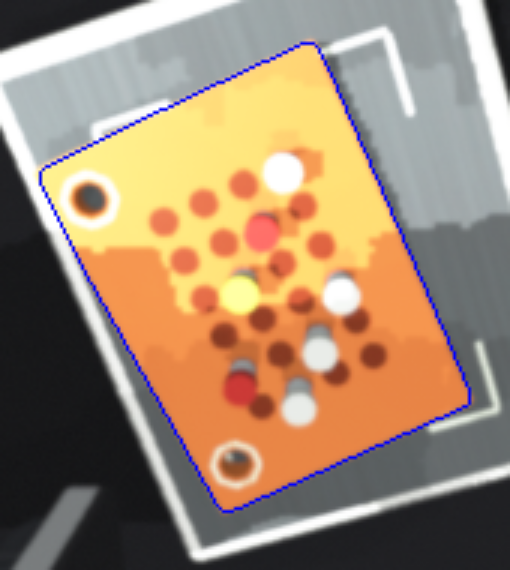

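```bash
python3 - <<'E'
from see import *
from workcell import *
st=read_state(); print(st["eef_pos"],grip_point_offset)
c=pickle.load(open("w1.pkl","rb")); X=cloud(c)
T=st["eef_pos"]; R=np.array(st["tool_rot"])
Q=(X-np.array(T))@R
m=(c["range_z"]>0)&(c["range_z"]<300)&(X[...,2]>100)
print(m.sum()); q=Q[m]
for sgn in(1,-1):
    k=q[(q[:,0]*sgn>0)]; 
    for zl in range(-130,20,10):
        j=k[(k[:,2]>=zl)&(k[:,2]<zl+10)]
        if len(j): print(sgn,zl,len(j),j.min(0).round(1),j.max(0).round(1))
# where are vial, markers
H=np.array([569.9,91.1,0])
E
```

```text
[595.20675516  98.86141672 239.91438916] -18.700000000000003
38464
1 -100 1515 [  0.8 -22.2 -97.5] [ 71.2 -12.3 -90. ]
1 -90 6350 [  0.  -20.1 -90. ] [ 73.3   0.6 -80. ]
1 -80 4240 [  0.2 -19.5 -80. ] [ 74.5  11.1 -70. ]
1 -70 4168 [ 33.7 -16.6 -70. ] [ 75.4  11.9 -60. ]
1 -60 823 [ 42.2 -15.7 -60. ] [ 71.4  -0.3 -50. ]
1 -50 752 [ 42.4 -13.1 -50. ] [ 57.1  10.3 -40. ]
1 -40 690 [ 42.5 -12.9 -39.9] [ 56.7  10.4 -30. ]
1 -30 551 [ 42.4 -13.1 -30. ] [ 56.8  10.4 -20. ]
1 -20 194 [ 42.7 -12.8 -20. ] [ 49.7  10.5 -13.4]
-1 -100 1519 [-70.8 -22.3 -97.1] [ -0.2 -12.3 -90. ]
-1 -90 6286 [-72.5 -20.  -90. ] [ -0.    0.7 -80. ]
-1 -80 4226 [-73.7 -19.6 -80. ] [ -0.   10.9 -70. ]
-1 -70 4138 [-74.5 -15.7 -70. ] [-35.9  12.2 -60. ]
-1 -60 826 [-71.7 -15.1 -60. ] [-41.8   0.1 -50. ]
-1 -50 735 [-56.3 -13.2 -49.9] [-41.6  10.  -40. ]
-1 -40 704 [-56.3 -12.7 -40. ] [-41.7  10.2 -30. ]
-1 -30 550 [-55.9 -12.8 -30. ] [-41.9  10.1 -20. ]
-1 -20 197 [-49.  -12.4 -20. ] [-41.8   9.9 -13.1]
```

```bash
cat >> see.py <<'E'
yaw0=np.radians(17.587); H=np.array([569.9,91.1,0])
Rz=np.array([[np.cos(yaw0),-np.sin(yaw0),0],[np.sin(yaw0),np.cos(yaw0),0],[0,0,1]])
def hw(x,y,z): return H+Rz@np.array([x,y,z])
TA=np.stack([Rz[:,1],Rz[:,0],[0,0,-1]],1)   # tool x=hy, tool y=hx, z down
TB=np.stack([-Rz[:,1],-Rz[:,0],[0,0,-1]],1)
TC=np.stack([Rz[:,0],-Rz[:,1],[0,0,-1]],1)
def snap(n):
    from workcell import camera
    c=camera("wrist"); cv2.imwrite(f"pics/{n}.png",c["image"]); pickle.dump(c,open(n+".pkl","wb")); return c
E
python3 - <<'E'
from see import *
from workcell import *
for T in (TA,TB):
    for x in (-108,-66):
        for z in (42.7,140): print(x,z,inverse_kinematics(hw(x,0,z),T))
movep(hw(-108,0,150),TA)
s=read_state();print(s["time"],s["eef_pos"],hw(-108,0,150),s["ft_force"]); snap("w2")
E
```

```text
-108 42.7 [ 0.03080631  0.62048047 -0.36820036  2.11731116  0.46884668  0.48154328
  1.18245872]
-108 140 [ 0.12177962  0.4490873  -0.47528568  2.06282867  0.31406271  0.69850169
  1.32162144]
-66 42.7 [ 0.03315341  0.66339632 -0.38876724  2.01209323  0.46176734  0.55143013
  1.1977882 ]
-66 140 [ 0.10221615  0.50528749 -0.47365566  1.96116299  0.32968509  0.7505181
  1.31313351]
-108 42.7 [-0.36099722  0.61163435  0.14558122  2.13736885 -0.21262464  0.40577568
 -1.30956073]
-108 140 [-0.41395675  0.42686089  0.20950351  2.08965797 -0.1450026   0.63838583
 -1.36988561]
-66 42.7 [-0.37271539  0.65118158  0.15921028  2.03346557 -0.21284826  0.47225559
 -1.31939547]
-66 140 [-0.41571522  0.48234274  0.21314779  1.98801439 -0.15543005  0.68651895
 -1.3695095 ]
2.375 [467.32565808  58.28015995 150.09499339] [466.94800113  58.46741003 150.        ] [0.0640234  0.49147023 0.81431872]
```

View pics/w2.png

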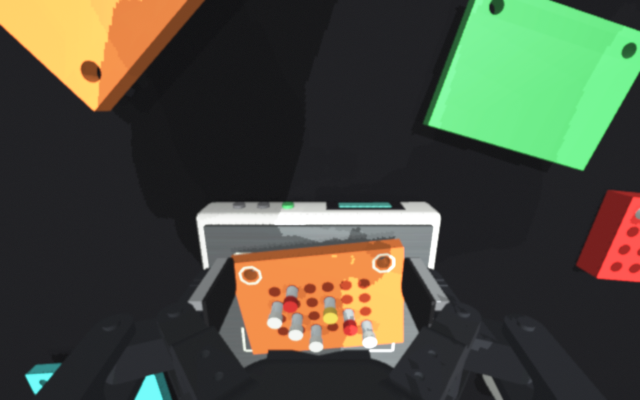

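```bash
python3 - <<'E'
from see import *
from workcell import *
movel(hw(-108,0,41.7),max_speed=120)
f0=np.array(read_state()["ft_force"])
for x in (-98,-92,-86,-80,-76,-72.5):
    g=movel(hw(x,0,41.7),max_speed=30,guard=15)
    s=read_state(); e=(np.array(s["eef_pos"])-H)@Rz
    print(round(s["time"],2),x,g,e.round(1),((np.array(s["ft_force"])-f0)@Rz).round(2))
    if g: break
snap("w3"); c=camera("side");cv2.imwrite("pics/s3.png",c["image"][130:270,220:400])
E
python3 -c "
import cv2;a=cv2.imread('pics/s3.png');cv2.imwrite('pics/s3b.png',cv2.resize(a,None,fx=4,fy=4))"
```

```text
3.96 -98 False [-97.9   0.   41.7] [-0.06  0.16 -1.18]
4.31 -92 False [-91.9   0.   41.7] [ 0.48  0.29 -1.41]
4.66 -86 False [-85.9   0.   41.7] [ 0.34 -0.1  -1.15]
5.01 -80 False [-79.8   0.   41.7] [0.19 0.01 0.16]
5.29 -76 False [-75.8   0.   41.7] [-0.35  0.18 -0.22]
5.56 -72.5 False [-72.3  -0.   41.7] [-0.22  0.37 -0.74]
```

View pics/w3.png

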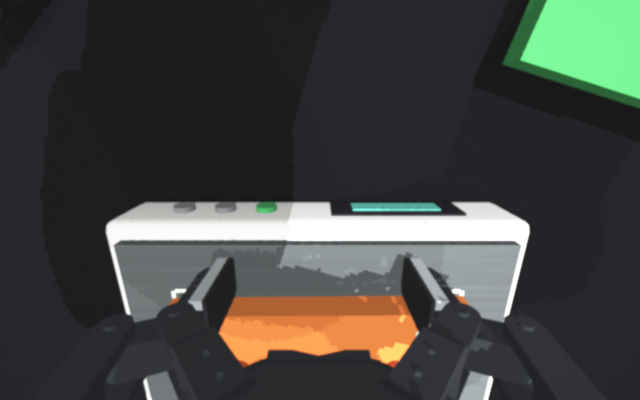

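View pics/s3b.png

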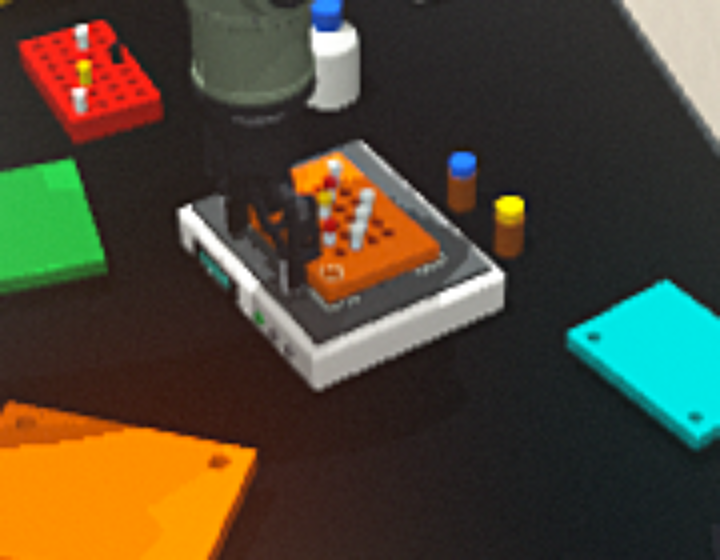

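```bash
cat >> see.py <<'E'
def report(c,roi,dbg):
    s,N,P=rackpose(c,roi,dbg=dbg); C,a,sz,xa=inplane(N,P,yaw0); b=C-14*N; ya=np.cross(N,xa)
    print("plane grad heater",(np.r_[s[:2],0]@Rz).round(4),"origin",((b-H)@Rz).round(1),"yaw",round(a,4),"size",np.round(sz,1))
    for sy in(1,-1): print(" hole off",((C-14*N-41*xa+sy*58*ya-H)@Rz-[-41,sy*58,50]).round(1))
    return s,N
E
python3 - <<'E'
from see import *
from workcell import *
c=pickle.load(open("w2.pkl","rb")); report(c,(225,225,410,360),"pics/d2.png")
movel(hw(-108,0,41.7),max_speed=120)
movel(hw(-108,0,160),max_speed=200)
c=snap("w4"); print(read_state()["time"])
report(c,(225,225,410,365),"pics/d4.png")
E
```

```text
plane grad heater [-0.0919 -0.0012  0.    ] origin [-19.6   1.8  56.2] yaw 0.1134 size [120.4 151.8]
 hole off [-25.7  -3.3  10.5]
 hole off [-12.6  -2.5   9.4]
6.9
plane grad heater [-0.0455  0.0276  0.    ] origin [-8.  -0.2 54.9] yaw 0.0307 size [119.4 151.8]
 hole off [-9.7 -1.6  8.4]
 hole off [-6.1 -1.5  5.1]
```

View pics/d4.png

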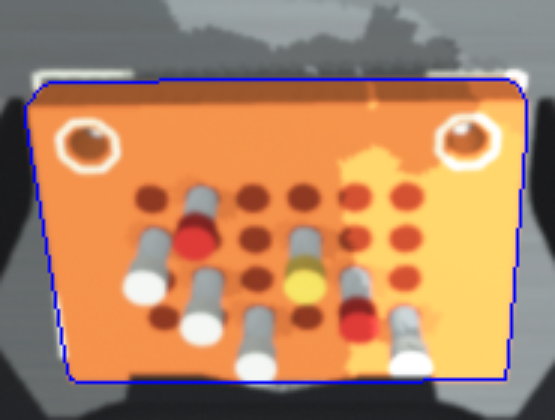

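View pics/d2.png

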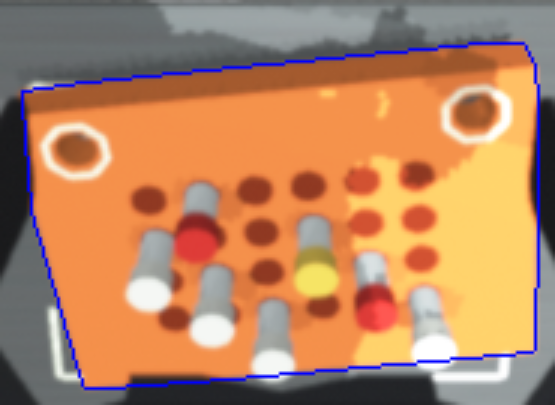

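```bash
cat >> see.py <<'E'
def rings(c,guess,N=None,s=None,dbg=None,rad=16):
    """guess: px of the two rings (left,right); hull-of-white per window -> ellipse centre"""
    h=cv2.cvtColor(c["image"],cv2.COLOR_BGR2HSV); w=((h[...,1]<110)&(h[...,2]>150)).astype(np.uint8)*255
    out=[]
    for (u,v) in guess:
        win=w[v-rad:v+rad,u-rad:u+rad]; n,l,st,_=cv2.connectedComponentsWithStats(win)
        i=1+np.argmax(st[1:,2]*st[1:,3]); cs,_=cv2.findContours((l==i).astype(np.uint8),cv2.RETR_EXTERNAL,cv2.CHAIN_APPROX_NONE)
        e=cv2.fitEllipse(cv2.convexHull(cs[0])); out.append((e[0][0]+u-rad,e[0][1]+v-rad)); print(" ring px",np.round(out[-1],1),"axes",np.round(e[1],1))
    return np.array(out)
def topplane(c,quad):
    X=cloud(c); m=cv2.fillConvexPoly(np.zeros((400,640),np.uint8),np.array(quad,np.int32),255)
    h=cv2.cvtColor(c["image"],cv2.COLOR_BGR2HSV); m&=cv2.inRange(h,(4,95,80),(32,255,255))
    p=X[m>0]; A=np.c_[p[:,:2],np.ones(len(p))]; g=abs(p[:,2]-np.median(p[:,2]))<10
    for _ in range(8):
        s,*_=np.linalg.lstsq(A[g],p[g,2],rcond=None); r=p[:,2]-A@s; g=abs(r)<2
    return s
def holes(c,guess,quad):
    s=topplane(c,quad); n=np.array([-s[0],-s[1],1]); px=rings(c,guess); O,d=ray(c,px); t=(s[2]-O@n)/(d@n); p=O+d*t[:,None]
    N=n/np.linalg.norm(n); q=(p-14*N-H)@Rz; print(" grad",(np.r_[s[:2],0]@Rz).round(4)," spacing",np.linalg.norm(p[0]-p[1]).round(1))
    print(" left off",(q[0]-[-41,58,50]).round(1)," right off",(q[1]-[-41,-58,50]).round(1),"yaw",np.arctan2(-(q[0]-q[1])[0],(q[0]-q[1])[1]).round(4)); return q
E
python3 - <<'E'
from see import *
c=pickle.load(open("w2.pkl","rb")); holes(c,[(383,263),(250,275)],[(245,262),(398,250),(402,335),(255,340)])
c=pickle.load(open("w4.pkl","rb")); holes(c,[(381,272),(254,273)],[(237,262),(396,262),(392,345),(250,345)])
c=pickle.load(open("w1.pkl","rb")); holes(c,[(224,161),(273,250)],[(212,152),(300,114),(350,226),(272,262)])
w=c
c=pickle.load(open("w4.pkl","rb")); cv2.imwrite("pics/d4h.png",cv2.resize(c["image"][250:300,225:410],None,fx=4.3,fy=4.3,interpolation=cv2.INTER_CUBIC))
E
```

```text
ring px [383.5 262.7] axes [19.8 24.6]
 ring px [249.7 275.1] axes [18.9 23.6]
 grad [-0.0925 -0.0016  0.    ]  spacing 116.5
 left off [-21.4  -2.4  10.1]  right off [-8.8 -2.2  9.1] yaw 0.1084
 ring px [380.7 271.8] axes [20.  23.2]
 ring px [253.8 273.2] axes [18.8 22.1]
 grad [-0.0465  0.0275  0.    ]  spacing 116.4
 left off [-5.8 -0.8  8.3]  right off [-2.3 -1.1  5. ] yaw 0.0302
 ring px [220.5 162.9] axes [26.1 28.9]
 ring px [273.1 249.5] axes [15.7 16.8]
 grad [-0.0927 -0.001   0.    ]  spacing 116.1
 left off [-26.3  -3.2  10.8]  right off [-9.1 -2.   9.3] yaw 0.1486
```

View pics/d4h.png

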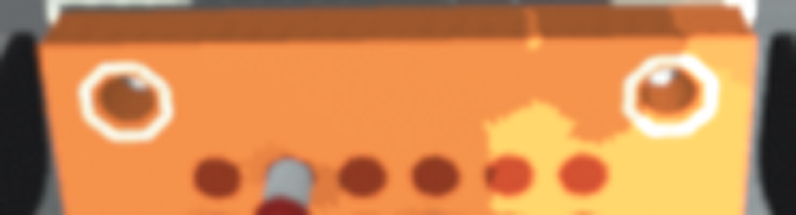

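```bash
python3 - <<'E'
from see import *
from workcell import *
movel(hw(-100,0,41.7),max_speed=200)
movel(hw(-74,0,41.7),max_speed=80)
f0=np.array(read_state()["ft_force"])
def edgez():
    c=camera("wrist"); X=cloud(c); h=cv2.cvtColor(c["image"],cv2.COLOR_BGR2HSV); o=cv2.inRange(h,(4,95,80),(32,255,255)); o[:, :245]=0;o[:,395:]=0
    p=X[o>0]; q=(p-H)@Rz; k=(q[:,0]>-58)&(q[:,0]<-47)
    z=q[:,2]; l=k&(q[:,1]>15); r=k&(q[:,1]<-15); return np.percentile(z[l],80).round(1),np.percentile(z[r],80).round(1)
for x in (-71,-69.5,-68.5,-67.5,-66.5,-65.5):
    g=movel(hw(x,0,41.7),max_speed=20,guard=12)
    s=read_state(); e=(np.array(s["eef_pos"])-H)@Rz
    z=edgez(); print(round(s["time"],2),x,g,e.round(1),((np.array(s["ft_force"])-f0)@Rz).round(2),z)
    if g or max(z)<66: break
snap("w5")
E
```

```text
8.42 -71 False [-71.1   0.   41.7] [ 0.97  0.11 -0.48] (np.float64(64.4), np.float64(64.5))
```

View pics/w5.png

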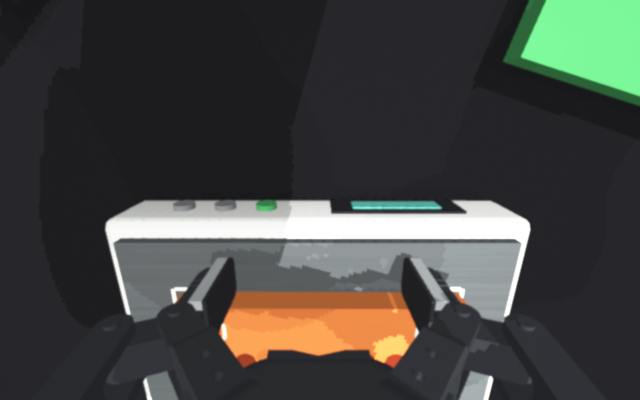

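```bash
python3 - <<'E'
from see import *
from workcell import *
movel(hw(-108,0,41.7),max_speed=120)
movel(hw(-108,0,160),max_speed=200)
c=snap("w6"); print(read_state()["time"])
c=camera("side");cv2.imwrite("pics/s6.png",cv2.resize(c["image"][150:240,250:370],None,fx=6,fy=6))
E
```

```text
9.7667
```

View pics/w6.png

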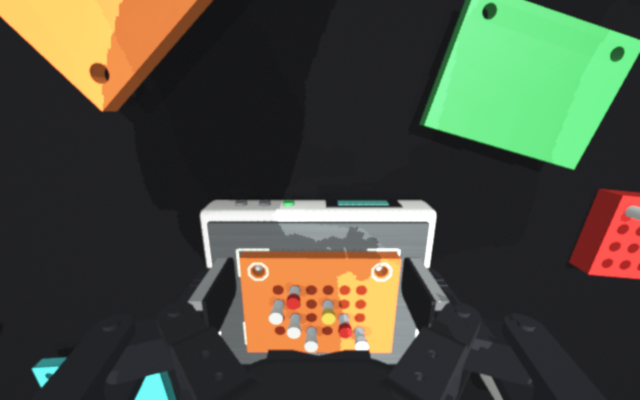

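View pics/s6.png

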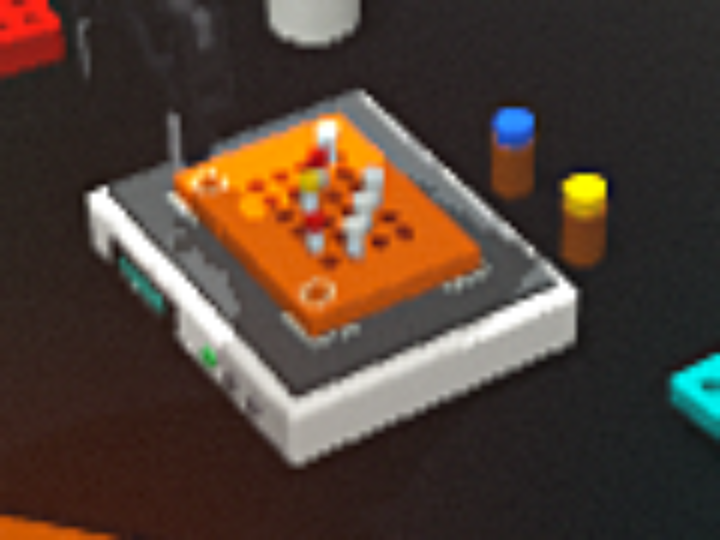

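```bash
python3 - <<'E'
from see import *
from workcell import *
c=pickle.load(open("w6.pkl","rb")); print(holes(c,[(381,272),(258,271)],[(243,262),(398,262),(394,345),(250,345)]).round(1))
X=cloud(c); 
# move back and take a clear overhead look
movel(hw(-108,0,230),max_speed=200)
movep(H+[25,9,240],np.array([[1,0,0],[0,-1,0],[0,0,-1.]]))
c=snap("w7"); print(read_state()["time"])
E
```

```text
ring px [381.3 271.8] axes [19.7 22.7]
 ring px [257.7 271.1] axes [19.3 22. ]
 grad [-0.0005 -0.0003  0.    ]  spacing 116.2
 left off [-0.4  1.4  0.3]  right off [-1.1  1.1  0.3] yaw -0.0063
[[-41.4  59.4  50.3]
 [-42.1 -56.9  50.3]]
11.9583
```

View pics/w7.png

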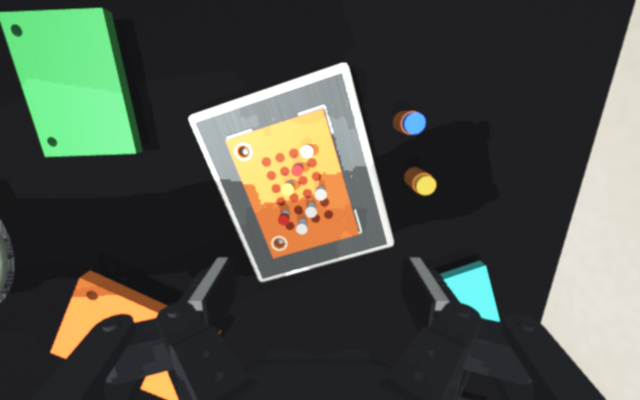

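The overhead view shows the rack inside its corner marks. The ring at about (243,152) has the pin showing in it, and the vials at (413,122) and (425,184) look unmoved. The hand is clear, so I'm handing in.

```bash
python3 - <<'E'
from see import *
from workcell import *
c=pickle.load(open("w7.pkl","rb")); s=topplane(c,[(235,140),(320,115),(355,230),(275,250)]); print("grad",s[:2].round(4),"z at centre",s@[H[0],H[1],1])
finish_job()
E
```

```text
grad [-0.0004 -0.0004] z at centre 64.4392346777201
the job is handed in; nothing more can be done
```

The rack is down flat on the heater deck with both holes over their pins, and the job is handed in at about 12 s of the 61 s allowed.

I pushed the rack's -x edge with both open fingertips, square to the heater, in two strokes. Then I backed the hand off and raised it clear.

- **Flatness:** in the last two views the rack's top slope was under 0.001 rad, and its upper face measured 64.4 mm against the expected 64 mm.
- **Hole positions:** both measured within about 1.5 mm of their pins, which is within the roughly 2 mm camera error.
- **Force:** the readings changed by no more than about 1.5 N during the pushes.
- **Surroundings:** the vials and the green rack look unmoved in the overhead view, judged by eye. I did not measure the tip box, spare rack, buffer or marker again; the hand stayed well away from them.

No final check failed. One hole estimate from the first picture was about 4 mm off because the white ring merged with a bright patch. I discarded it, because two other measurements agreed with each other.

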